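# Lock the trimming turntable with its bolt

## Robot

A 7-joint arm with a two-finger parallel gripper is mounted at the origin on the work surface. World frame = base frame: x ahead of the robot, y to its left, z up, the work surface at z = 0. Lengths are in m, angles in rad, forces in N, time in s.
With the tool pointing down it reaches from about 0.4 to 0.85 m from the base axis. Payload 4.5 kg.
Tool frame: the origin (TCP) lies on the centre line of the jaws, within the pads' length; the fingertips stand r.tips_ahead ahead of it and the grasp point (between the pads) is the TCP (r.tips_ahead is the distance from the TCP to the fingertips, in m); z points along the fingers, y is the direction in which the jaws open and shut (so a half turn about z gives the same grasp; the last joint's range is limited). The gripper opens to 88 mm and grips with 3 to 60 N. Pads are 18 mm wide; open, the fingers measure 123 mm over their backs; the gripper's body (75 mm by 187 mm) begins 45 mm behind the grasp point.
Start: joints at [-1.137, 0.689, -0.195, 1.565, 0.157, 0.902, -0.215], TCP at [0.243, 0.576, 0.258] pointing down, gripper open.
Joint ranges: [-3.01, 3.01], [-0.46, 2.08], [-1.47, 1.51], [0.13, 2.56], [-1, 4.14], [0.04, 2.09], [-2.66, 2.66]. Speed limits (rad/s): [2.57, 2.57, 3.14, 3.14, 3.14, 3.14, 3.14].

## Interface

Orientations are given as a unit quaternion [x, y, z, w].
In Python, from plant import r gives the robot as it stands.
- The arm moves only by the shell command python3 -m inch 'ROWS' [FORCE]. ROWS is JSON, a list of rows, each a list of 5 numbers: the shift along the world's x, y, z in units of 25 mm (1.0 is 25 mm), then the turn about the world's z in units of 6 degrees (1.0 is 6 degrees), then the finger opening in mm, from 0 to 88.1. A call has 1 to 5 rows; each row shifts and turns the commanded pose from where the row before left it; what a row does not reach is not made up. A row lasts 1/10 s, in which the tool goes at most 50 mm and 8.59 degrees, less where a joint would pass 70% of its speed; a pose out of reach is approached as far as the arm can. A call is refused whole if a number of a shift passes 1 or a number of a turn 1, either way. A call with a gripper value outside its range is refused whole. The fingers move at their own pace and stop on an object; FORCE is the grip in N (left out, the last holds). Time passes only in rows, so rows that do not move let the fingers close. It gives the time, the measured TCP pose, the force and the opening at its end, in the units of the state.
- r.get_state(): the state, without advancing time (a new reading comes with each control period).
- r.snapshot(name): name is "side" or "top" or "wrist"; returns a dict with "pixels" (400x640x3 uint8, red, green, blue), "range_z" (400x640 float32, m along the optical axis (not along the pixel's ray), 0 where there is no reading), "K" (3x3 intrinsics, pixels), "position" and "attitude" of the camera in the world. Camera axes: x right, y up, looking along -z (the intrinsics and any distortion apply to the point x, -y, -z); pixel columns grow to the right and rows downward; lengths in m; the calibration is good to about 2 mm. A picture is of the moment at which its call begins.
- r.finish_job(): hands the job in, once; it reports no verdict.
The state is a dict: "clock": time; "q": joint angles; "qd": joint speeds; "joint_torque": joint torques, N m; "tool_pos": TCP position; "eef_rot": TCP orientation; "contact_force": force on the tool from outside, world axes, zero at the start; "moment": the same for the moment, N m; "opening": opening from 0.0 (shut) to 1.0 (fully open).
Only numpy, scipy, OpenCV 4.12 (cv2) and the standard library are available. Lean on these libraries where they do the work, as an engineer would, in place of code of your own. Each camera call takes 0.05 s, during which the arm holds its last target. There are 200 camera calls.

## Task

Lock the small turntable for trimming: push one of the two pegs round with the fingertips until the slot across the disc is in line with the bolt, then push the bolt by the post on its tail through the slot until its nose reaches the end stop on the far side. Only push with the fingers: do not pinch a peg or the post between them, do not lift the bolt, and leave the pots and tools around it where they are.

Things in the scene. Friction and masses are not known exactly. Their poses are not given: they have to be found in the camera images.
- stand: Fixed wooden stand. Origin on the table (z = 0) under the disc's axis, z up; the bolt is pushed along its y axis, towards +y. The bolt lies on the -y side in a straight open-topped rail: floor 16 mm above the table, y = -312 to -68 mm; two cheeks 27 mm apart, 12 mm thick, y = -225 to -68 mm, tops 30 mm high. The plate under the disc spans x = -75 to 75 mm.
- end_stop (a point): Middle of the face of the end stop, an upright block fixed to the stand beyond the disc, 98 mm from the disc's axis along the stand's +y; 54 mm wide, top 40 mm above the table. Two cheeks 30 mm apart (tops 32 mm high) lead from the disc to it.
- turntable (a joint): Angle of the slotted disc, positive anticlockwise from above; it turns without limit, with light friction (0.06 N m), and stays where left. At 0 or any multiple of pi the slot is in line with the bolt (along the stand's y). Aluminium disc 124 mm across, top 36 mm above the table; the slot, 30 mm wide, open above, floor 15 mm above the table, crosses the middle from rim to rim.
- disc_top (a point): Centre of the disc, on its axis, 36 mm above the table. It turns with the disc; its y axis is the direction of the slot.
- peg_a (a point): Centre of the top of one of the two upright steel pegs on the disc: 12 mm thick, 40 mm tall, from 36 to 76 mm above the table. It stands 42 mm from the disc's axis, on the line at right angles to the slot (the disc's +x side).
- peg_b (a point): Centre of the top of the other, identical peg, opposite the first, 42 mm from the axis (the disc's -x side).
- bolt: Loose steel bar, 24 mm wide, 22 mm high, 180 mm long along its y axis, 0.45 kg or somewhat more or less, lying in the rail with its rounded nose (+y end) short of the disc. Origin: centre of its underside. It slides with friction of a few newtons. Fully home, its nose touches the end stop: the origin is then at y = 8 mm in the stand's frame.
- post_top (a point): Centre of the top of the round steel post that stands on the bolt's tail: 18 mm thick, 42 mm tall, from 38 to 80 mm above the table, 76 mm behind (-y of) the bolt's origin. Push the bolt by the rear of this post.
- nose (a point): Tip of the bolt's nose, 90 mm ahead (+y) of the bolt's origin, at half its height.
- cup: Bystander, to be left alone: terracotta cup, 72 mm wide, 75 mm tall. Origin: centre of its underside.
- wood_knife: Bystander, to be left alone: wooden modelling knife, about 150 mm long, 12 mm thick, lying flat (origin: near its middle, on the table; length along its y)
- test_tile: Bystander, to be left alone: flat fired tile, 50 x 60 x 10 mm. Origin: centre of its underside.
- slip_jar: Bystander, to be left alone: white ceramic jar with a lid, 56 mm wide, 85 mm tall. Origin: centre of its underside.
- bowl: Bystander, to be left alone: terracotta bowl, 120 mm wide, 60 mm tall. Origin: centre of its underside.
- plaster_bat: Bystander, to be left alone: round plaster bat, 170 mm wide, 22 mm thick. Origin: centre of its underside.
- small_pot: Bystander, to be left alone: small terracotta pot, 64 mm wide, 50 mm tall. Origin: centre of its underside.
There are look-alikes about, which are no part of the job. What is meant by the bolt is not orange, and is the smaller of those in its own colour.

How it is judged:
On the way:
1. the disc's slot is in line with the bolt (within 0.15 rad) while the bolt is still outside the disc (angle between the y axis of disc_top and the y axis of stand, either way round below 0.15 rad and y of bolt in the frame of stand below -0.148 m), for 0.2 s.
At the end, for the whole second after the job is handed in: The bolt lies at rest right through the disc's slot with its nose within 7 mm of the end stop, flat in the slot (raised less than 4 mm, tilted less than 0.06 rad, within 6 mm of the line of travel), and the slot is within 0.08 rad of that line (y of bolt in the frame of stand above 0.001 m and x of bolt in the frame of stand between -0.006 and 0.006 m and z of bolt in the frame of stand below 0.02 m and angle between bolt's own z axis and vertical below 0.06 rad and angle between the y axis of disc_top and the y axis of stand, either way round below 0.08 rad and linear speed of bolt below 0.01 m/s and velocity of joint turntable between -0.05 and 0.05 rad/s); the robot touches nothing.
It fails at once if the bolt was lifted from its rail (by more than 12 mm) (z of bolt in the frame of stand above 0.028 m).
It fails at once if the post or a peg was pinched between the fingers ((horizontal distance between the grasp point and post_top below 0.008 m and height (world z) of the grasp point below 0.085 m and contact force between the fingers and bolt above 0.5 N) or (horizontal distance between the grasp point and peg_a below 0.008 m and height (world z) of the grasp point below 0.081 m and contact force between the fingers and turntable above 0.5 N) or (horizontal distance between the grasp point and peg_b below 0.008 m and height (world z) of the grasp point below 0.081 m and contact force between the fingers and turntable above 0.5 N)).
It fails at once if a bystander was moved by more than 25 mm (distance of any of cup, wood_knife, test_tile, slip_jar, bowl, plaster_bat, small_pot from where it was at the start of the episode above 0.025 m).
It also fails if it takes over 53 s, if anything falls off the work surface, if the arm or the gripper's body presses on something with over 40 N, if the wrist force passes 120 N, or if a joint passes its speed limit or range.

## Working session

There is one attempt and no reset: what is moved stays moved. The work goes in short steps, Python scripts to look and compute and a shell command to move; the robot and the scene stay as the last step left them, time stands still between calls to the robot, and variables do not carry over. Pictures are saved under pics/ and viewed, about 8 in all and at most 12, crops included, and the job is handed in when it is done.

```bash
ls; mkdir -p pics; cat > h.py <<'E'
import numpy as np, cv2
from scipy.spatial.transform import Rotation as R
from plant import r
def snap(n):
    s=r.snapshot(n); s['att']=np.array(s['attitude']); 
    a=s['att']; s['R']=R.from_quat(a).as_matrix() if a.size==4 else a.reshape(3,3)
    return s
def cloud(s):
    K=np.array(s['K']); z=s['range_z']; v,u=np.mgrid[:z.shape[0],:z.shape[1]]
    c=np.stack([(u-K[0,2])/K[0,0]*z,-(v-K[1,2])/K[1,1]*z,-z],-1)
    p=c@s['R'].T+np.array(s['position']); p[z==0]=np.nan
    return p
def plane(s,u,v,h):
    K=np.array(s['K']); d=s['R']@np.array([(u-K[0,2])/K[0,0],-(v-K[1,2])/K[1,1],-1]); o=np.array(s['position'])
    return o+d*(h-o[2])/d[2]
def save(s,n): cv2.imwrite('pics/'+n,s['pixels'][:,:,::-1])
E
python3 - <<'E'
from h import *
st=r.get_state(); print(st, r.tips_ahead)
for n in('top','side'):
    s=snap(n); print(n,s['K'],s['position'],s['attitude'],[k for k in s]); save(s,n+'1.png')
    np.savez('/tmp/'+n,**{k:np.array(v) for k,v in s.items()})
E
```

```text
pics
{'clock': 0.0, 'q': array([-1.13719654,  0.69000118, -0.19451392,  1.56633464,  0.15732627,
        0.90253382, -0.21513636]), 'qd': array([ 0.00018714, -0.00160617,  0.00018408,  0.00182309, -0.00032   ,
       -0.00131051,  0.00217713]), 'joint_torque': array([ 7.20113912e-04, -5.27564800e+01, -1.26696814e+00, -1.53435785e+01,
       -5.27037133e-02,  6.48902016e-03,  1.68454603e-04]), 'tool_pos': array([0.24308677, 0.57513234, 0.2569018 ]), 'eef_rot': array([ 1.98540191e-01,  9.80092295e-01, -9.34846977e-04, -1.07788795e-04]), 'contact_force': array([-0.08939418,  0.85508564, -0.23471906]), 'moment': array([ 0.03615544,  0.00586454, -0.03353154]), 'opening': 0.9988822030536337} 0.019
top [[369.94135139   0.         322.42868848]
 [  0.         369.94135139 198.81482318]
 [  0.           0.           1.        ]] [0.30783064 0.01091436 1.12550864] [-0.03868456  0.03256909  0.71574237 -0.69653114] ['pixels', 'range_z', 'K', 'position', 'attitude', 'att', 'R']
side [[456.64531539   0.         317.87288062]
 [  0.         456.64531539 203.65174765]
 [  0.           0.           1.        ]] [-0.02963607 -0.78419249  0.99500508] [ 0.36748041 -0.09408708 -0.24875306  0.89119453] ['pixels', 'range_z', 'K', 'position', 'attitude', 'att', 'R']
```

View pics/top1.png

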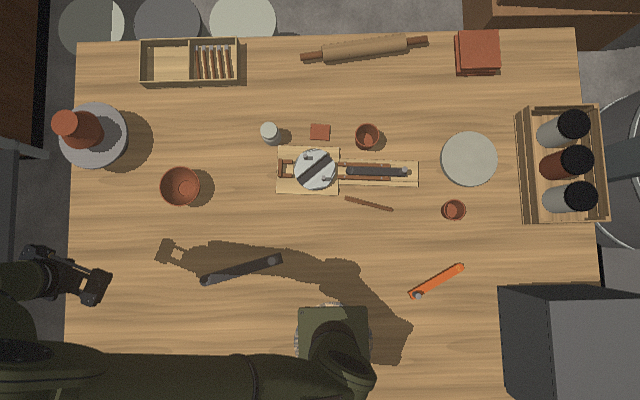

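View pics/side1.png

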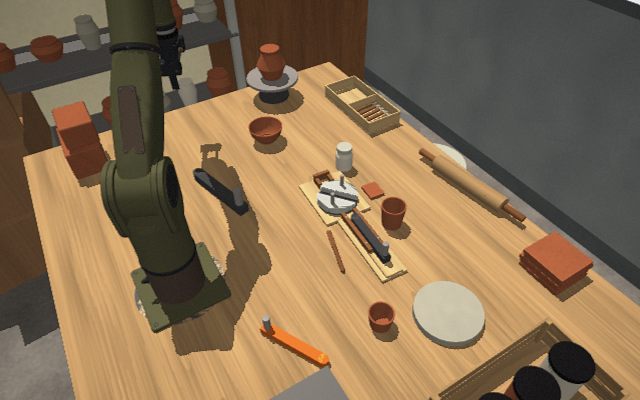

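The top view shows the disc at about (316,170) and three bolt-like bars:
- Dark bar in the rail at about (378,171), with its post at about (406,172).
- Larger dark bar loose on the table at about (242,268).
- Orange bar at about (436,281).

The one in the rail fits: it isn't orange, it is the smaller of the two dark ones, and it lies in the rail. The side view agrees, with the post at (385,243) and the disc at (338,196). I'll confirm with an enlarged crop and measure.

```bash
python3 - <<'E'
from h import *
s=dict(np.load('/tmp/top.npz')); P=cloud(s)
c=s['pixels'][125:215,255:430,::-1]; cv2.imwrite('pics/crop1.png',cv2.resize(c,None,fx=4.5,fy=4.5,interpolation=cv2.INTER_CUBIC))
z=P[...,2]; hsv=cv2.cvtColor(s['pixels'],cv2.COLOR_RGB2HSV)
roi=np.zeros(z.shape,bool); roi[140:202,270:425]=1
for lo,hi in((.028,.045),(.055,.09)):
    m=(roi&(z>lo)&(z<hi)).astype(np.uint8)
    n,l,st,ce=cv2.connectedComponentsWithStats(m)
    for i in range(1,n):
        if st[i,4]>3: print(lo,st[i],ce[i].round(1),np.median(P[l==i],0).round(4),P[l==i].min(0).round(3),P[l==i].max(0).round(3))
# depth vs. dark mask of three bars
for u,v in((378,171),(242,268),(316,170),(406,172),(440,278)): print(u,v,P[v,u].round(4),hsv[v,u])
E
```

```text
0.028 [270 140   8   4  15] [273.3 142. ] [0.593  0.1625 0.0355] [0.591 0.151 0.029] [0.6   0.172 0.045]
0.028 [356 142  12   7  14] [361.1 146.4] [ 0.5698 -0.1019  0.0334] [ 0.566 -0.119  0.028] [ 0.585 -0.086  0.045]
0.028 [294 148  33  30 457] [307.1 160. ] [0.538  0.0622 0.0359] [0.486 0.004 0.028] [0.572 0.102 0.042]
0.028 [278 158  15  19 157] [283.3 167.2] [0.5168 0.1376 0.0344] [0.49  0.107 0.028] [0.544 0.15  0.045]
0.028 [303 160  33  30 459] [321.6 177.1] [0.4804 0.0183 0.0359] [ 0.449 -0.021  0.028] [0.535 0.076 0.042]
0.028 [338 163   3   3   6] [338.8 164.2] [ 0.5211 -0.0336  0.0304] [ 0.519 -0.037  0.029] [ 0.525 -0.031  0.031]
0.028 [337 162  70  18 793] [370.2 170.6] [ 0.498  -0.1228  0.0355] [ 0.472 -0.231  0.028] [ 0.528 -0.027  0.044]
0.055 [356 140  22   8  52] [365.9 143.9] [ 0.5696 -0.1108  0.0742] [ 0.563 -0.144  0.055] [ 0.584 -0.084  0.078]
0.055 [303 153   4   6  17] [304.7 155.4] [0.5423 0.066  0.0755] [0.538 0.062 0.055] [0.549 0.071 0.078]
0.055 [400 166   8   8  44] [403.5 169.3] [ 0.4925 -0.2165  0.0791] [ 0.485 -0.225  0.055] [ 0.502 -0.209  0.083]
0.055 [322 175   4   5  17] [323.4 177.1] [0.4768 0.0151 0.0744] [0.473 0.009 0.059] [0.484 0.018 0.08 ]
378 171 [ 0.4967 -0.1487  0.0367] [11 35 80]
242 268 [0.2218 0.2596 0.0308] [15 65 63]
316 170 [0.5085 0.0362 0.0172] [20 26 87]
406 172 [ 0.491  -0.2312  0.0387] [17 64 80]
440 278 [ 0.1772 -0.319   0.021 ] [ 11 181 199]
```

View pics/crop1.png

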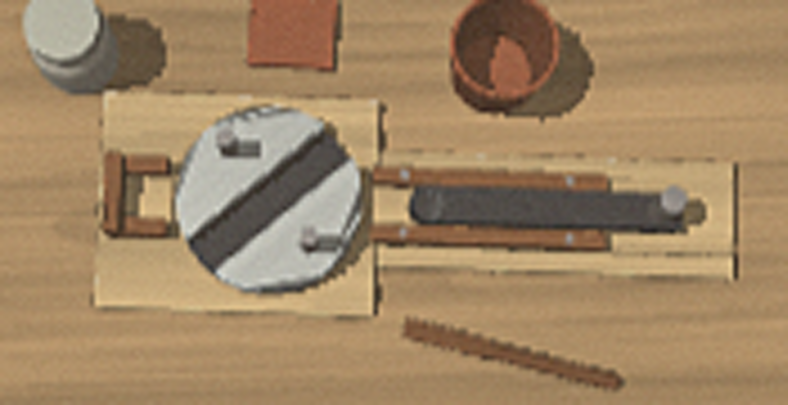

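The crop confirms it: the dark bolt lies in the rail with its post at crop (672,198). The pegs are at crop (228,138) and (310,238).

Peg A is at (0.542, 0.066) and peg B at (0.477, 0.015), both about 0.075 high and 83 mm apart, which matches the 84 mm given. That puts the disc centre at about (0.510, 0.041). The post is at (0.4925, -0.2165, 0.079). The stand's y axis is therefore at about 86° in the world, and the disc is about +0.73 rad off. I'll shut the fingers and go above the -y side of peg B.

```bash
python3 -m inch '[[0.4,-1,0,0.8,0],[0.4,-1,0,0.8,0],[0.4,-1,0,0.8,0],[0.4,-1,0,0.8,0],[0.4,-1,0,0,0]]' 20
python3 -m inch '[[0.4,-1,0,0,0],[0.4,-1,0,0,0],[0.4,-1,0,0,0],[0.4,-1,0,0,0],[0.4,-1,0,0,0]]'
```

```text
clock: 0.6
tool_pos: [0.2935, 0.4494, 0.2574]
eef_rot: [0.031, 1.0, -0.0, -0.0]
contact_force: [0.5, -0.7, 0.6]
opening: 0.569
clock: 1.1
tool_pos: [0.3434, 0.3245, 0.2575]
eef_rot: [0.032, 0.999, -0.0, -0.0]
contact_force: [-0.0, 1.0, 0.2]
opening: 0.122
```

```bash
python3 -m inch '[[0.35,-1,0,0,0],[0.35,-1,0,0,0],[0.35,-1,0,0,0],[0.35,-1,0,0,0],[0.35,-1,0,0,0]]'
python3 -m inch '[[0.35,-1,0,0,0],[0.35,-1,0,0,0],[0.35,-1,0,0,0],[0.35,-1,0,0,0],[0.35,-1,0,0,0]]'
python3 -m inch '[[0.35,-1,-0.5,0,0],[0.35,-1,-0.5,0,0],[0.35,-1,-0.5,0,0],[0.35,-1,-0.5,0,0],[0.1,-0.4,0,0,0]]'
python3 - <<'E'
from h import *
st=r.get_state(); print(st['clock'],st['q'].round(2),st['tool_pos'])
for n in ('wrist','top'):
    s=snap(n); save(s,n+'2.png'); np.savez('/tmp/'+n,**{k:np.array(v) for k,v in s.items()}); print(s['position'])
P=cloud(s); w=dict(np.load('/tmp/wrist.npz')); Q=cloud(w); z=Q[...,2]
m=((z>.055)&(z<.085)).astype(np.uint8)
n,l,st,ce=cv2.connectedComponentsWithStats(m)
for i in range(1,n):
    if st[i,4]>30: print(st[i],ce[i].round(1),np.median(Q[l==i],0).round(4))
E
```

```text
clock: 1.6
tool_pos: [0.3871, 0.1996, 0.2576]
eef_rot: [0.032, 0.999, -0.0, -0.0]
contact_force: [0.7, -0.3, 1.0]
opening: 0.004
clock: 2.1
tool_pos: [0.4309, 0.0746, 0.2576]
eef_rot: [0.032, 0.999, -0.0, -0.0]
contact_force: [0.3, 0.1, -0.6]
opening: 0.005
clock: 2.6
tool_pos: [0.4678, -0.0369, 0.2063]
eef_rot: [0.034, 0.999, -0.001, -0.002]
contact_force: [-0.6, 0.1, 0.2]
opening: 0.003
2.6 [ 0.19  0.59 -0.33  2.07  0.36  0.54  1.11] [ 0.46776063 -0.0369314   0.20632646]
[ 0.3993673  -0.03140701  0.33313137]
[0.30783064 0.01091436 1.12550864]
[362 196  15  17 188] [369.  203.9] [0.4767 0.0148 0.075 ]
[121 223  32  25 525] [136.4 235.2] [ 0.493  -0.2124  0.0766]
[ 482  314   65   36 1380] [515.6 328.3] [0.6203 0.1624 0.0842]
```

View pics/wrist2.png

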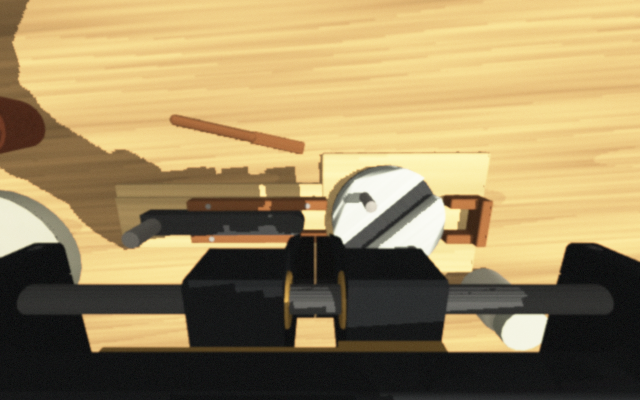

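The wrist view shows peg B at (369,204), measured at (0.477, 0.015, 0.075), and the post at (136,235). Both agree with the top view. The fingers sit just on the -y side of peg B. Next I go down beside peg B and push it along +y.

```bash
python3 -m inch '[[0,0,-1,0,0],[0,0,-1,0,0],[0,0,-1,0,0],[0,0,-1,0,0],[0,0,-1,0,0]]'
python3 -m inch '[[0.1,0,-0.6,0,0],[0,0.4,0,0,0],[0,0.4,0,0,0],[0,0.4,0,0,0],[0,0,0,0,0]]'
python3 -m inch '[[0,0.3,0,0,0],[0,0.3,0,0,0],[0,0.2,0,0,0],[0,0.1,0,0,0],[0,0,0,0,0]]'
cat > m.py <<'E'
from h import *
st=r.get_state(); print(st['clock'],st['tool_pos'].round(4),st['contact_force'].round(1))
C=np.array([.5096,.0406]); sy=np.array([.5096-.4925,.0406+.2165]); sy/=np.linalg.norm(sy)
s=snap('top'); P=cloud(s); np.savez('/tmp/top',**s); z=P[...,2]
rr=np.hypot(P[...,0]-C[0],P[...,1]-C[1])
d=(P[...,:2]-C); X=d@np.array([sy[1],-sy[0]]); Y=d@sy
for nm,m in (('pegs',(rr<.055)&(z>.06)&(z<.08)),('post',(abs(X)<.02)&(Y<-.05)&(Y>-.32)&(z>.06)&(z<.085))):
    n,l,t,ce=cv2.connectedComponentsWithStats(m.astype(np.uint8))
    for i in range(1,n):
        if t[i,4]>3:
            p=np.median(P[l==i],0); print(nm,t[i,4],ce[i].round(1),p.round(4),'stand XY',np.median(X[l==i]).round(4),np.median(Y[l==i]).round(4),'r',np.hypot(*(p[:2]-C)).round(4))
            if nm=='pegs': print('  disc angle mod pi',round(float((np.arctan2(*((p[:2]-C)@np.array([[sy[1],sy[0]],[-sy[0],sy[1]]]))[::-1])+np.pi/2)%np.pi-np.pi/2),3))
E
python3 m.py
```

```text
clock: 3.2
tool_pos: [0.4687, -0.032, 0.0827]
eef_rot: [0.031, 1.0, 0.001, 0.001]
contact_force: [-0.3, -1.1, 1.0]
opening: 0.004
clock: 3.7
tool_pos: [0.47, -0.0024, 0.0687]
eef_rot: [0.031, 1.0, 0.0, -0.0]
contact_force: [0.9, 0.2, 0.8]
opening: 0.007
clock: 4.2
tool_pos: [0.4715, 0.0193, 0.0681]
eef_rot: [0.032, 0.999, 0.001, 0.001]
contact_force: [-0.8, -1.3, -0.5]
opening: 0.002
4.2 [0.4715 0.0193 0.0681] [-0.8 -1.3 -0.5]
post 40 [403.8 169.2] [ 0.4928 -0.2166  0.079 ] stand XY 0.0002 -0.2578 r 0.2577
```

```bash
python3 -m inch '[[0,-0.8,0,0,0],[0,-0.6,0,0,0],[-0.6,-0.8,1,0,0],[-0.6,-1,1,0,0],[0,-1,1,0,0]]'
python3 -m inch '[[0,-1,1,0,0],[0,-1,1,0,0],[0,-1,0,0,0],[0,-1,0,0,0],[0,-1,0,0,0]]'
python3 m.py
python3 - <<'E'
from h import *
s=dict(np.load('/tmp/top.npz')); c=s['pixels'][125:215,255:430,::-1]; cv2.imwrite('pics/crop3.png',cv2.resize(c,None,fx=4.5,fy=4.5,interpolation=cv2.INTER_CUBIC))
E
```

```text
clock: 4.75
tool_pos: [0.4393, -0.0871, 0.1435]
eef_rot: [0.032, 1.0, 0.0, -0.001]
contact_force: [-0.2, 1.6, 0.6]
opening: 0.004
clock: 5.25
tool_pos: [0.442, -0.2129, 0.1935]
eef_rot: [0.032, 0.999, -0.0, 0.002]
contact_force: [0.0, 0.2, -0.3]
opening: 0.006
5.25 [ 0.442  -0.2129  0.1935] [ 0.   0.2 -0.3]
pegs 17 [313.4 151.9] [0.5507 0.042  0.0753] stand XY 0.0412 0.0041 r 0.0411
  disc angle mod pi 0.102
pegs 16 [314.5 180.5] [0.4673 0.0399 0.0758] stand XY -0.0421 -0.0035 r 0.0423
  disc angle mod pi 0.083
post 4 [403.5 172. ] [ 0.4862 -0.2169  0.0679] stand XY -0.0061 -0.2585 r 0.2585
```

View pics/crop3.png

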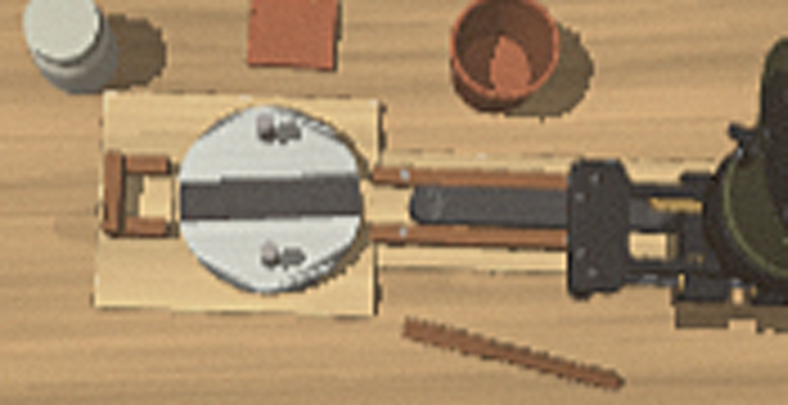

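The crop shows the slot nearly in line, with the pegs at crop (268,128) and (270,256). About +0.09 rad is left, which is about 4 mm at the peg. One more nudge to tool y of about 0.0232.

```bash
python3 -m inch '[[0.2,1,0,0,0],[0.2,1,0,0,0],[0.2,1,0,0,0],[0.2,1,0,0,0],[0.2,1,0,0,0]]'
python3 -m inch '[[0,1,-1,0,0],[0,1,-1,0,0],[0,1,-1,0,0],[0,0,-1,0,0],[0,0,-1,0,0]]'
python3 -m inch '[[0,0.4,0,0,0],[0,0.4,0,0,0],[0,0.3,0,0,0],[0,0.1,0,0,0],[0,0,0,0,0]]'
```

```text
clock: 5.8
tool_pos: [0.467, -0.0853, 0.1931]
eef_rot: [0.032, 0.999, 0.0, 0.001]
contact_force: [0.4, 0.2, -0.3]
opening: 0.006
clock: 6.3
tool_pos: [0.4671, -0.0097, 0.0671]
eef_rot: [0.031, 1.0, 0.001, 0.001]
contact_force: [0.3, -0.2, -0.5]
opening: 0.004
clock: 6.8
tool_pos: [0.4665, 0.0188, 0.0687]
eef_rot: [0.032, 0.999, 0.0, 0.001]
contact_force: [-1.1, 0.5, 0.2]
opening: 0.004
```

```bash
python3 -m inch '[[0,0.1,0,0,0],[0,0.08,0,0,0],[0,0,0,0,0],[0,0,0,0,0]]'
python3 -m inch '[[0,-0.8,0,0,0],[0,-0.6,0,0,0],[0,-0.8,1,0,0],[0,-1,1,0,0],[0,-1,1,0,0]]'
python3 -m inch '[[0,-1,1,0,0],[0,-1,1,0,0],[0,-1,0,0,0],[0,-1,0,0,0],[0,-1,0,0,0]]'
python3 -m inch '[[0.2,-1,0,0,0],[0.2,-1,0,0,0],[0.2,-0.6,0,0,0],[0.2,0,0,0,0],[0.1,0,0,0,0]]'
python3 m.py
```

```text
clock: 7.2
tool_pos: [0.4657, 0.0224, 0.0678]
eef_rot: [0.033, 0.999, -0.0, -0.0]
contact_force: [0.2, -1.8, 0.7]
opening: 0.007
clock: 7.7
tool_pos: [0.4655, -0.0828, 0.1434]
eef_rot: [0.032, 0.999, 0.0, -0.0]
contact_force: [0.8, -1.2, 0.8]
opening: 0.005
clock: 8.2
tool_pos: [0.4656, -0.2082, 0.1929]
eef_rot: [0.032, 0.999, 0.0, 0.0]
contact_force: [1.1, 0.4, 0.3]
opening: 0.005
clock: 8.7
tool_pos: [0.4887, -0.2713, 0.1925]
eef_rot: [0.032, 0.999, 0.001, 0.0]
contact_force: [-0.5, 0.4, -0.0]
opening: 0.006
8.7 [ 0.4887 -0.2713  0.1925] [-0.5  0.4 -0. ]
pegs 17 [314.4 151.9] [0.5509 0.0391 0.0742] stand XY 0.0413 0.0014 r 0.0413
  disc angle mod pi 0.03
pegs 14 [313.3 180.4] [0.4688 0.0441 0.0752] stand XY -0.0411 0.0007 r 0.041
  disc angle mod pi -0.019
post 29 [402.8 169.4] [ 0.4923 -0.2137  0.0782] stand XY -0.0004 -0.255 r 0.2549
```

The disc angle now averages about 0.005 rad over the two pegs, and the bolt is still out. The fingers are behind the post. I go down and push along the stand's y in stages.

```bash
python3 -m inch '[[0.1,0,-1,0,0],[0,0,-1,0,0],[0,0,-1,0,0],[0,0,-1,0,0],[0,0,-1,0,0]]'
python3 -m inch '[[0.03,0.4,-0.1,0,0],[0.03,0.4,0,0,0],[0.03,0.4,0,0,0],[0.03,0.4,0,0,0],[0.03,0.4,0,0,0]]'
python3 -m inch '[[0.03,0.4,0,0,0],[0.03,0.4,0,0,0],[0.03,0.4,0,0,0],[0.03,0.4,0,0,0],[0.03,0.4,0,0,0]]'
python3 -m inch '[[0.03,0.4,0,0,0],[0.03,0.4,0,0,0],[0.03,0.4,0,0,0],[0.03,0.4,0,0,0],[0,0,0,0,0]]'
python3 m.py
python3 - <<'E'
from h import *
s=snap('side'); c=s['pixels'][150:290,280:440,::-1]; cv2.imwrite('pics/side4.png',cv2.resize(c,None,fx=4,fy=4,interpolation=cv2.INTER_CUBIC))
E
```

```text
clock: 9.25
tool_pos: [0.491, -0.2704, 0.067]
eef_rot: [0.031, 1.0, 0.001, 0.0]
contact_force: [0.6, -1.0, -0.8]
opening: 0.007
clock: 9.75
tool_pos: [0.4951, -0.2223, 0.0664]
eef_rot: [0.032, 0.999, -0.001, 0.001]
contact_force: [-0.8, -4.2, 1.9]
opening: 0.006
clock: 10.25
tool_pos: [0.4986, -0.1732, 0.0661]
eef_rot: [0.033, 0.999, -0.001, 0.001]
contact_force: [-0.7, -6.2, 5.5]
opening: 0.006
clock: 10.75
tool_pos: [0.5017, -0.1306, 0.0658]
eef_rot: [0.031, 1.0, 0.0, 0.0]
contact_force: [0.3, -0.5, 0.6]
opening: 0.008
10.75 [ 0.5017 -0.1306  0.0658] [ 0.3 -0.5  0.6]
pegs 17 [314.4 151.9] [0.5512 0.0392 0.075 ] stand XY 0.0416 0.0013 r 0.0416
  disc angle mod pi 0.032
pegs 15 [313.5 180.5] [0.4666 0.044  0.0751] stand XY -0.0434 0.0007 r 0.0432
  disc angle mod pi -0.013
post 8 [363.1 166.1] [ 0.5049 -0.1001  0.0793] stand XY 0.0047 -0.1407 r 0.1408
```

View pics/side4.png

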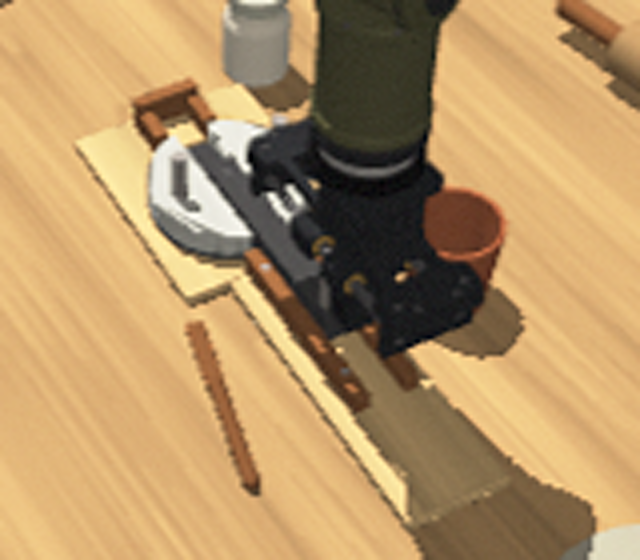

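The side view shows the bolt well into the slot, the fingers behind the post at about (330,300), and the cup untouched. About 78 mm is left, so I keep pushing and then creep to the stop.

```bash
python3 -m inch '[[0.03,0.4,0,0,0],[0.03,0.4,0,0,0],[0.03,0.4,0,0,0],[0.03,0.4,0,0,0],[0.03,0.4,0,0,0]]'
python3 -m inch '[[0.03,0.4,0,0,0],[0.02,0.3,0,0,0],[0.01,0.1,0,0,0],[0,0.05,0,0,0],[0,0.05,0,0,0]]'
python3 m.py
```

```text
clock: 11.35
tool_pos: [0.5048, -0.0814, 0.0651]
eef_rot: [0.032, 0.999, 0.0, -0.0]
contact_force: [-1.4, -2.8, 1.1]
opening: 0.005
clock: 11.85
tool_pos: [0.5063, -0.0601, 0.0651]
eef_rot: [0.033, 0.999, -0.0, -0.0]
contact_force: [-0.6, -2.2, -0.8]
opening: 0.006
11.85 [ 0.5063 -0.0601  0.0651] [-0.6 -2.2 -0.8]
pegs 17 [314.4 151.9] [0.5506 0.0392 0.0759] stand XY 0.0412 0.0012 r 0.041
  disc angle mod pi 0.031
pegs 14 [313.4 180.3] [0.4689 0.0428 0.0757] stand XY -0.0409 -0.0006 r 0.0408
  disc angle mod pi 0.013
```

```bash
python3 -m inch '[[0,0.08,0,0,0],[0,0.08,0,0,0],[0,0.08,0,0,0]]'
python3 -m inch '[[0,0.06,0,0,0],[0,0.06,0,0,0]]'
python3 -m inch '[[0,0.06,0,0,0],[0,0.06,0,0,0]]'
```

```text
clock: 12.2
tool_pos: [0.5066, -0.0536, 0.0652]
eef_rot: [0.032, 0.999, 0.0, 0.0]
contact_force: [-0.6, -2.0, -0.5]
opening: 0.004
clock: 12.4
tool_pos: [0.5065, -0.0511, 0.0653]
eef_rot: [0.032, 0.999, -0.0, -0.0]
contact_force: [-0.5, -4.9, -0.6]
opening: 0.004
clock: 12.6
tool_pos: [0.506, -0.0509, 0.0653]
eef_rot: [0.034, 0.999, -0.002, -0.001]
contact_force: [-0.1, -9.9, 1.2]
opening: 0.007
```

Force has risen to 10 N and the tool has stalled at y = -0.051 (I expected -0.052), so the nose should be on the stop. One more small press, then retreat and check.

```bash
python3 -m inch '[[0,0.06,0,0,0],[0,0.06,0,0,0]]'
python3 -m inch '[[0,-0.6,0,0,0],[0,-0.6,0,0,0],[0,-0.6,0.6,0,0],[0,-1,1,0,0],[0,-1,1,0,0]]'
python3 -m inch '[[0,-1,1,0,0],[0,-1,1,0,0],[0,-1,0,0,0],[0,-1,0,0,0],[0,-1,0,0,0]]'
python3 -m inch '[[0,-1,0,0,0],[0,-1,0,0,0],[0,0,0,0,0]]'
python3 m.py
python3 - <<'E'
from h import *
s=dict(np.load('/tmp/top.npz')); c=s['pixels'][125:215,255:430,::-1]; cv2.imwrite('pics/crop5.png',cv2.resize(c,None,fx=4.5,fy=4.5,interpolation=cv2.INTER_CUBIC))
P=cloud(s); print([P[v,u].round(4) for v,u in((168,300),(168,308),(169,322),(169,330))])
E
```

```text
clock: 12.8
tool_pos: [0.5055, -0.0507, 0.0654]
eef_rot: [0.035, 0.999, -0.004, -0.001]
contact_force: [-0.3, -15.1, 2.5]
opening: 0.006
clock: 13.3
tool_pos: [0.5069, -0.139, 0.1309]
eef_rot: [0.031, 1.0, 0.001, 0.0]
contact_force: [0.4, -0.1, -0.1]
opening: 0.005
clock: 13.8
tool_pos: [0.5072, -0.2649, 0.1808]
eef_rot: [0.032, 0.999, 0.0, 0.001]
contact_force: [0.4, 1.1, -0.5]
opening: 0.004
clock: 14.1
tool_pos: [0.5061, -0.3186, 0.1801]
eef_rot: [0.035, 0.999, -0.001, 0.001]
contact_force: [-0.0, 0.0, 0.2]
opening: 0.006
14.1 [ 0.5061 -0.3186  0.1801] [-0.   0.   0.2]
pegs 17 [314.4 151.9] [0.551  0.0391 0.0753] stand XY 0.0416 0.0013 r 0.0415
  disc angle mod pi 0.029
pegs 16 [313.5 180.5] [0.4674 0.0428 0.076 ] stand XY -0.0423 -0.0006 r 0.0423
  disc angle mod pi 0.015
post 36 [337.4 166.9] [ 0.5041 -0.0259  0.0786] stand XY -0.0008 -0.0669 r 0.0667
[array([0.5133, 0.0837, 0.0316]), array([0.5115, 0.0594, 0.0375]), array([0.5072, 0.0177, 0.0384]), array([ 0.5062, -0.006 ,  0.0397])]
```

View pics/crop5.png

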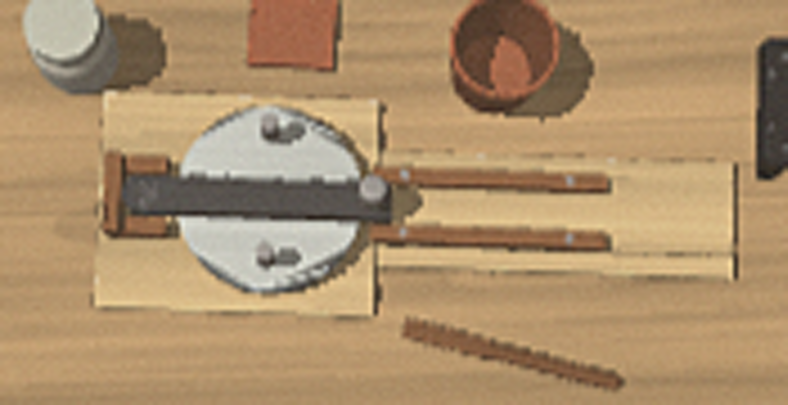

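The crop shows the bolt through the slot with its nose at the end stop (crop 125,193) and the post at (373,187). The post's Y is -0.067 against -0.068 for fully home. The slot is about 0.02 rad off, and the bystanders in view haven't moved. The tool is clear of everything, so I'm handing in.

```bash
python3 -c "
from plant import r
print(r.finish_job())"
```

```text
the job is handed in; nothing more can be done
None
```

The turntable is locked and the job was handed in at about 14 s; `finish_job` gave no verdict. With the fingers shut, I pushed peg B round in two nudges until the slot was in line. I then pushed the bolt by the rear of its post, through the slot, until it met the end stop.

**Slot:** before the bolt went in, the two pegs put the disc at +0.03 and -0.02 rad. After the push they gave 0.03 and 0.015 rad, inside the 0.08 allowed.

**Bolt:** the tool stalled at the stop with the force rising to 15 N. The post then measured -67 mm along the stand's y, against -68 mm when fully home, and within 1 mm of the line of travel. The bolt's top is at about 38 mm, as it should be lying flat.

**Surroundings:** the tool was clear of everything. The cup, tile, jar and knife look unmoved in the last close crop. I did not check the bowl, plaster bat and small pot again, but the tool came nowhere near them.

**Disagreement:** the first nudge left the disc about 0.09 rad short, because the shut fingers were about 3 mm thinner at the contact than I had assumed. The second nudge corrected it.

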